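# Hang a copper pail from an S-hook in the notched display bar

### The arm

A 6-joint arm with a two-finger parallel gripper is mounted at the origin on the work surface. World frame = base frame: x ahead of the robot, y to its left, z up, the work surface at z = 0. Lengths are in m, angles in degrees, forces in N, time in s.
With the tool pointing down it reaches from about 0.325 to 0.85 m from the base axis. Payload 15.5 kg.
Tool frame: the origin (TCP) lies at the very end of the fingers, on their centre line; the grasp point (between the pads) lies arm.grip_depth behind it (arm.grip_depth is the distance from the TCP to the grasp point, in m); z points along the fingers, y is the line along which they close (so a half turn about z gives the same grasp; the last joint's range is limited). The gripper opens to 91 mm and grips with 3 to 60 N. Pads are 32 mm wide; open, the fingers measure 118 mm over their backs; the gripper's body (76 mm by 178 mm) begins 60 mm behind the grasp point.
Start: joints at [-82.535, 28.281, 77.091, -0, 74.628, -5.472], TCP at [0.14, -0.609, 0.214] pointing down, gripper open.
Joint ranges: [-166.48, 166.48], [-47.26, 123.95], [12.59, 153.08], [-70.14, 250.14], [6.76, 159.57], [-176.63, 176.63]. Speed limits (degrees/s): [108.29, 108.29, 147.25, 172.46, 172.46, 172.46].

### API

Orientations are given as a 3x3 rotation matrix whose columns are the frame's x, y, z axes.
In Python, from rig import arm gives the robot as it stands. Calls block until the motion is done:
- arm.move_to(position, orientation): joint-space move of the TCP to a pose.
- arm.move_l(position, orientation=None, feed=0.15): straight line of the TCP; orientation=None keeps the orientation; feed is the mean speed in m/s.
- arm.move_joints(angles): joint-space move.
- arm.grip(opening): finger opening in m; the grip force is fixed at half the most; returns when the fingers have stopped.
- arm.sleep(seconds).
- arm.solve_ik(position, orientation): joint angles nearest the present ones, or None.
- arm.snapshot(name): name is "scene" or "top"; returns the picture (384x512x3 uint8, red, green, blue); there is no depth.
- arm.get_calibration(name): a dict with "intrinsics" (3x3 intrinsics, pixels), "cam_to_world" (4x4, takes a point from camera to world coordinates). Camera axes: x right, y down, z forward; pixel columns grow to the right and rows downward; lengths in m; the calibration is good to about 2 mm. A picture is of the moment at which its call begins. get_calibration takes no time and is no camera call.
A pose or a line that the arm cannot do raises arm.Unreachable and nothing moves.
- arm.sign_off(): hands the job in; it is judged then, once.
Readings, each from a call of its own:
- arm.current_t(): time.
- arm.current_joint_positions(): joint angles.
- arm.current_dq(): joint speeds.
- arm.current_tau(): joint torques, N m.
- arm.current_ee_pos(): TCP position.
- arm.current_tool_rot(): TCP orientation.
- arm.current_force(): force on the tool from outside, world axes, zero at the start.
- arm.current_torque(): the same for the moment, N m.
- arm.current_width(): finger opening in m.
- arm.current_grasp_force(): force on a finger pad.
Only numpy, scipy, OpenCV 4.12 (cv2) and the standard library are available. Lean on these libraries where they do the work, as an engineer would, in place of code of your own. Each camera call takes 0.05 s, during which the arm holds its last target. There are 200 camera calls.

### The job

Take the spare S-hook from the little rack, hook it over the notched bar of the display stand, feel your way along with a light touch until it sits fully down in the empty middle notch, and let go of it. Then hang the copper pail by its hoop in the hook's lower curl and leave it hanging free and still. Do not lean hard on the bar or the hook, and leave the other wares as they are.

Things in the scene. Friction and masses are not known exactly. Their poses are not given: they have to be found in the camera images.
- stand: Black steel display stand, fixed: two 25 mm square uprights at y = +285 and -285 mm carry a flat steel bar on edge along y, held in grey sockets. Origin on the bench midway between the uprights, under the bar's mid-plane; x square to the bar, away from the robot's side; y along the bar; z up. Feet reach from x = -45 to +80 mm, 10 mm high.
- bar_line (a point): Point of the stand on the line of the bar's top edge, at the stand's y = 0, 343 mm above the bench. The bar is 10 mm thick (x -5 to +5) and 20 mm deep (z 323 to 343). Its top edge has three square notches 180 mm apart, 13 mm wide, 8 mm deep (floor at z = 335); the outer two hold hung wares, the middle one is empty.
- bar_mid (a point): Point of the stand on the notch floor's level, at the stand's y = 0, z = 335 mm. The bar is clamped wherever it was last slid lengthwise, so the empty notch's centre lies anywhere from y = -40 to +40 mm in the stand's frame. That shift is NOT measured: find the notch by feel (a hook slid along the edge under a light load sinks 8 mm there) or by sight.
- rack: Low hook rack, fixed: a 12 mm round brass rod along the rack's y axis, its centre 205 mm above the bench, between two wooden posts at y = +110 and -110 mm (224 mm tall with their knobs). Origin on the bench midway between the posts, z up.
- hook: Loose S-hook of 8 mm round dark steel, 158 mm tall, about 110 g, hanging at first by its upper curl from the rack's rod. Origin near the middle of its sloping shank (its centre of mass); flat in its x-z plane, z up. The upper curl is open below, its free tip on the +x side; the lower curl is open above, its free tip on the -x side (towards the robot).
- hook_crown (a point): Inside of the top of the upper curl, (0, 0, +74) mm in the hook's frame. The curl's bar centre line is a half circle of radius 20 mm about (x, z) = (0, 58); free end at (20, 58). In the stand's frame the crown is at z = 335 to 338 mm when the hook sits in a notch, 343 to 346 mm when it rides on the uncut edge.
- hook_grip (a point): Point (-15.5, 0, +22) mm in the hook's frame, on the straight shank, which slopes from (x, z) = (-20, 30) to (14, -30) mm. Pinched here across the hook's y, from the robot's side with the tool tilted 30 to 45 degrees, the hook can be laid over the bar with the fingers clear of bar and rod.
- hook_seat (a point): Inside of the bottom of the lower curl, (0, 0, -68) mm in the hook's frame: where the pail's hoop rests. The curl's bar centre line is a half circle of radius 14 mm about (x, z) = (0, -58); its free end at (-14, -58), rounded, at most 14 mm above this point.
- pail: Loose copper pail on a block, 66 mm in diameter, 70 mm tall, straight sides, 180 to 360 g, with a fixed (not hinged) brass hoop of 6 mm rod over it in its y-z plane: legs at y = +31.5 and -31.5 mm up to z = 115.5, then a half circle. Origin at the centre of its underside, z up. It can be pinched across y by its sides 29 mm above its foot, tool tilted 33 to 45 degrees.
- pail_hoop (a point): Centre of the hoop's rod at its highest point, (0, 0, 147) mm in the pail's frame. When hung it rests about 3 mm above hook_seat.
- block: Round block of light wood, fixed, 92 mm in diameter and 80 mm tall, on which the pail stands. Origin at the centre of its underside.
- mortar: Bystander: brass mortar, 64 mm in diameter and 62 mm tall, standing in front of the stand. Origin at the centre of its underside.
- ewer: Bystander: copper ewer, 100 mm in diameter and 185 mm tall with a handle, standing behind the stand. Origin at the centre of its underside.
- skimmer (a joint): Swing (rad) of the brass skimmer that hangs on its own hook in the notch at the +y end, 180 mm from the middle notch; 0 = straight down. 84 mm wide, its lower end about 60 mm above the bench.
- pan (a joint): Swing (rad) of the small copper pan that hangs on its own hook in the notch at the -y end, 180 mm from the middle notch; 0 = straight down. 92 mm wide, its lower end about 60 mm above the bench.

How it is judged:
By the outcome, as a careful person would: the job done as asked, in the order asked, and still so for the second after the job is handed in, with the robot touching nothing.
It also fails if it takes over 72 s, if anything falls off the work surface, if the arm or the gripper's body presses on something with over 40 N, if the wrist force passes 120 N, or if a joint passes its speed limit or range.

## Working session

There is one attempt and no reset: what is moved stays moved. The work goes in short steps, each a Python script; the robot and the scene stay as the last script left them, time stands still between calls to the robot, and variables do not carry over. Pictures are saved under pics/ and viewed, at most 10 in all, crops included, and the job is handed in when it is done.

```bash
mkdir -p pics; ls
python3 - <<'E'
from rig import arm
import cv2
for n in("scene","top"):
    im=arm.snapshot(n); cv2.imwrite(f"pics/{n}0.png",cv2.resize(im[:,:,::-1],(800,600),interpolation=cv2.INTER_CUBIC)); 
    c=arm.get_calibration(n); print(n,c["intrinsics"],c["cam_to_world"])
print(arm.grip_depth,arm.current_force(),arm.current_t())
E
```

```text
pics
scene [[420.7395833    0.         251.82069661]
 [  0.         420.7395833  195.29646827]
 [  0.           0.           1.        ]] [[-0.87836492  0.36228872 -0.31180434  0.93064577]
 [ 0.47760149  0.63888925 -0.60308983  0.57503651]
 [-0.0192842  -0.67865117 -0.73420754  0.93036743]
 [ 0.          0.          0.          1.        ]]
top [[480.78644556   0.         260.06454963]
 [  0.         480.78644556 186.61410218]
 [  0.           0.           1.        ]] [[-0.01216541 -0.99517587  0.0973498   0.47699176]
 [-0.99987638  0.01113719 -0.01109856  0.00289161]
 [ 0.00996082 -0.09747278 -0.99518834  1.65615324]
 [ 0.          0.          0.          1.        ]]
0.0188 [-0.35797861 -0.84301367  0.89005795] 0.1
```

View pics/scene0.png

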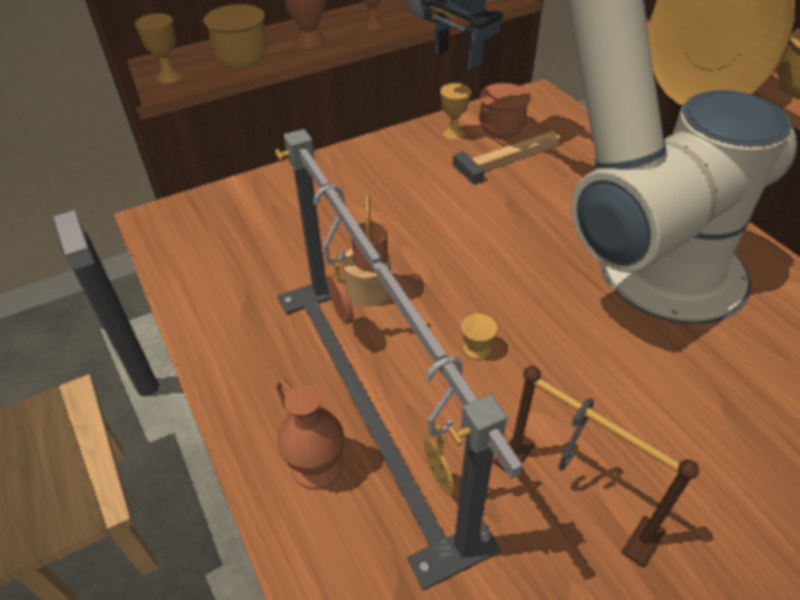

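View pics/top0.png

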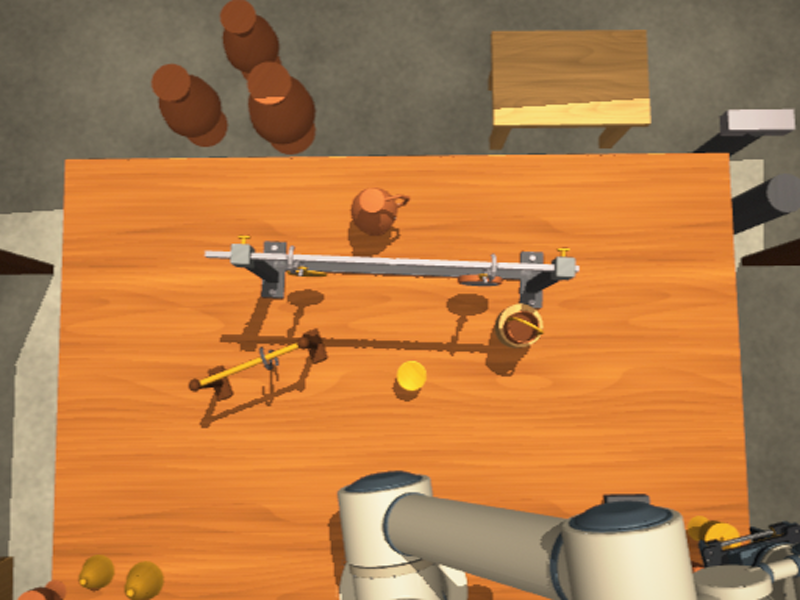

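Scene view: bar from socket (485,420) to (298,143), hung hooks at (443,365) and (328,193), and possibly the empty notch near (377,260). The rack rod runs (533,375)–(688,468) with the hook at about (580,420), and the pail is on its block at (368,260). Top view: bar from (205,254) to (578,269), rod (195,385)–(315,340), hook at (268,358), pail (520,326) and mortar (411,376). I'll zoom in for exact pixels.

Run:
```python
import cv2,numpy as np
from rig import arm
s=arm.snapshot("scene")[:,:,::-1]; t=arm.snapshot("top")[:,:,::-1]
def crop(im,x,y,w,h,k,name):
    cv2.imwrite(name,cv2.resize(im[y:y+h,x:x+w],(w*k,h*k),interpolation=cv2.INTER_NEAREST))
crop(s,180,80,270,200+80,2,"pics/s_a.png") if 0 else None
a=cv2.resize(s[80:230,180:310],None,fx=4,fy=4,interpolation=cv2.INTER_CUBIC)  # bar
cv2.imwrite("pics/a.png",a)
b=cv2.resize(t[140:255,115:380],None,fx=3,fy=3,interpolation=cv2.INTER_CUBIC)
cv2.imwrite("pics/b.png",b)
c=cv2.resize(s[220:370,310:460],None,fx=4,fy=4,interpolation=cv2.INTER_CUBIC)
cv2.imwrite("pics/c.png",c)
```

```text
(no output)
```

View pics/a.png

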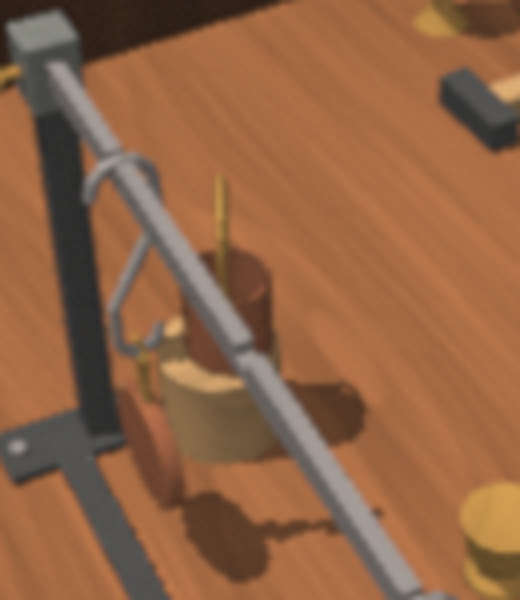

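View pics/b.png

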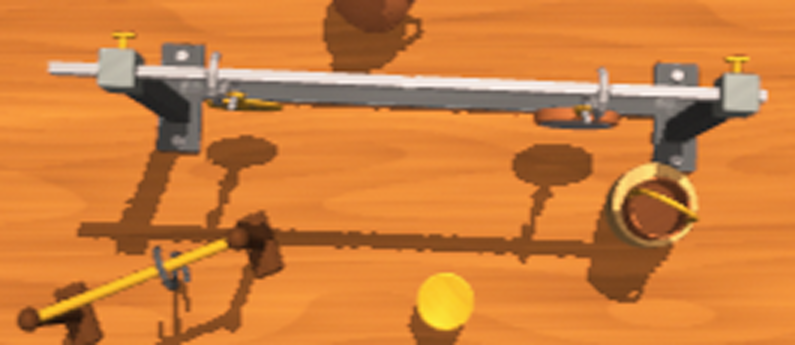

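View pics/c.png

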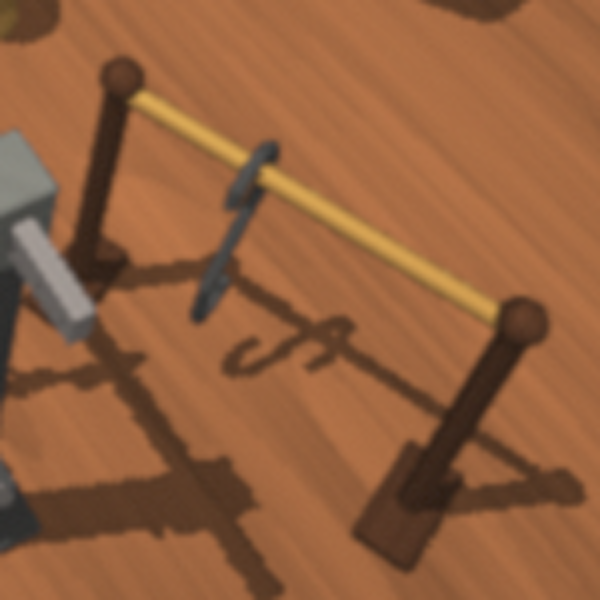

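Crop a shows the notch at (247,350), which is scene pixel (241.5,167.3). Crop b: hung hooks at (214,72) and (603,90), rod (40,317)–(228,243), hook about (170,265), pail centre (656,206), hoop (635,187)–(697,217). Crop c: rod (140,97)–(495,312), with the hook crossing it at (257,165).

```bash
cat > h.py <<'E'
import numpy as np
from rig import arm
def ray(n,u,v):
    c=arm.get_calibration(n);T=c["cam_to_world"]
    d=T[:3,:3]@np.linalg.solve(c["intrinsics"],[u,v,1.]);return T[:3,3],d/np.linalg.norm(d)
def onz(n,u,v,z):
    o,d=ray(n,u,v);return o+d*(z-o[2])/d[2]
def tri(a,b):
    (o1,d1),(o2,d2)=ray(*a),ray(*b)
    s=np.linalg.lstsq(np.c_[d1,-d2],o2-o1,rcond=None)[0]
    p,q=o1+d1*s[0],o2+d2*s[1];return (p+q)/2,np.linalg.norm(p-q)
def proj(n,p):
    c=arm.get_calibration(n);T=c["cam_to_world"];q=c["intrinsics"]@(T[:3,:3].T@(np.asarray(p)-T[:3,3]));return q[:2]/q[2]
A=lambda x,y:("scene",180+(x+.5)/4-.5,80+(y+.5)/4-.5)
B=lambda x,y:("top",115+(x+.5)/3-.5,140+(y+.5)/3-.5)
C=lambda x,y:("scene",310+(x+.5)/4-.5,220+(y+.5)/4-.5)
E
python3 - <<'E'
from h import *
np.set_printoptions(precision=4,suppress=True)
yaw=lambda a,b:np.degrees(np.arctan2(-(a-b)[0],(a-b)[1]))
p,q=onz(*B(150,71),.343),onz(*B(700,93),.343);print("bar top",p,q,yaw(p,q))
print("bar scene",onz(*A(60,68),.343),onz(*A(170,225),.343),onz(*A(330,480),.343),onz(*A(405,590),.343))
h1,h2=onz(*B(214,72),.345),onz(*B(603,90),.345);print("hooks",h1,h2,(h1+h2)/2,np.linalg.norm(h1-h2))
print("notch scene",onz(*A(247,350),.337),onz(*A(247,350),.343))
r1,r2=onz(*B(40,317),.205),onz(*B(228,243),.205);print("rod top",r1,r2,yaw(r1,r2))
s1,s2=onz(*C(495,312),.205),onz(*C(140,97),.205);print("rod scene",s1,s2,yaw(s1,s2))
print("hook",onz(*C(257,165),.211),onz(*B(172,265),.22),tri(C(257,160),B(170,265)))
print("hook ends top", onz(*B(157,248),.21),onz(*B(180,285),.21))
print("mortar",onz(*B(445,302),.062))
print("pail top rim",onz(*B(656,206),.15)," hoop ends",onz(*B(635,187),.195),onz(*B(697,217),.195))
print("hoop top tri",tri(A(222,178),B(668,203)),"rim scene",onz(*A(228,268),.15))
print("block",onz(*B(653,204),.08),onz(*A(219,370),.08))
E
```

```text
bar top [0.6728 0.25   0.343 ] [ 0.6469 -0.2549  0.343 ] -2.9284824972576313
bar scene [ 0.646  -0.2642  0.343 ] [ 0.6531 -0.0953  0.343 ] [0.6696 0.1119 0.343 ] [0.6731 0.1856 0.343 ]
hooks [0.6709 0.1911 0.345 ] [ 0.6504 -0.1654  0.345 ] [0.6607 0.0129 0.345 ] 0.3570506563219174
notch scene [0.6597 0.008  0.337 ] [0.6625 0.0138 0.343 ]
rod top [0.447  0.3836 0.205 ] [0.5184 0.1967 0.205 ] 20.895282874858243
rod scene [0.4489 0.3819 0.205 ] [0.5188 0.1985 0.205 ] 20.865122284117966
hook [0.4966 0.2646 0.211 ] [0.4969 0.25   0.22  ] (array([0.4944, 0.2573, 0.2056]), np.float64(0.007740456274494697))
hook ends top [0.5141 0.2668 0.21  ] [0.4771 0.2437 0.21  ]
mortar [ 0.4549 -0.0224  0.062 ]
pail top rim [ 0.5533 -0.243   0.15  ]  hoop ends [ 0.5705 -0.2148  0.195 ] [ 0.5393 -0.277   0.195 ]
hoop top tri (array([ 0.5521, -0.2408,  0.2388]), np.float64(0.0011683961937028922)) rim scene [ 0.547  -0.2521  0.15  ]
block [ 0.559  -0.2512  0.08  ] [ 0.5698 -0.229   0.08  ]
```

Run:
```python
import cv2,numpy as np
from rig import arm
s=arm.snapshot("scene")[:,:,::-1]; t=arm.snapshot("top")[:,:,::-1]
f=lambda im,x,y,w,h:cv2.resize(im[y:y+h,x:x+w],(w*10,h*10),interpolation=cv2.INTER_CUBIC)
a=np.hstack([f(t,155,215,36,30),f(t,315,192,36,30)])
b=np.hstack([f(s,350,250,36,30),f(s,215,118,36,30)])
b2=np.hstack([f(s,350,272,36,30),f(s,218,148,36,30)])
cv2.imwrite("pics/d.png",np.vstack([a,b]));
```

```text
(no output)
```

View pics/d.png

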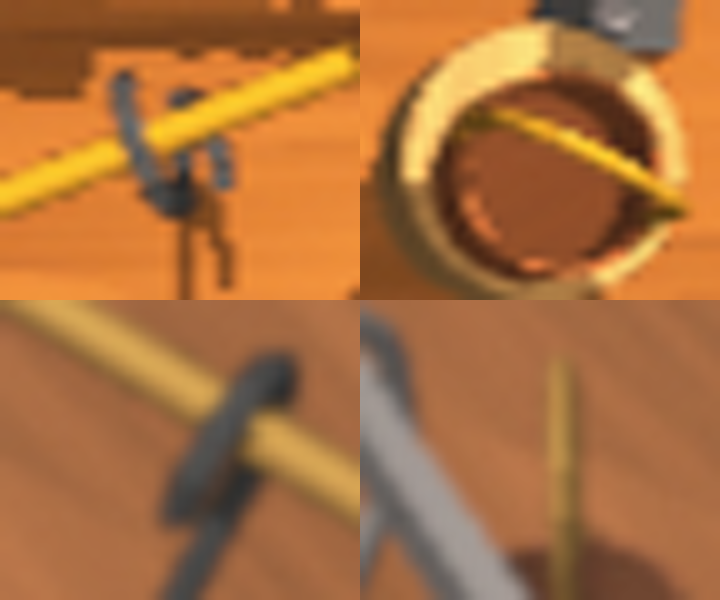

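The top crops show the hook's upper curl from tip (122,75) to shank (172,205) and its lower curl from (180,95) to (220,185). The pail rim is centred at (192,171) and the hoop runs (110,118)–(325,208), relative to its tile. The scene crop shows the hook's tip at (180,210) and the hoop apex at (203,60).

```bash
cat >> h.py <<'E'
T1=lambda x,y:("top",155+(x+.5)/10-.5,215+(y+.5)/10-.5)
T2=lambda x,y:("top",315+(x+.5)/10-.5,192+(y+.5)/10-.5)
S1=lambda x,y:("scene",350+(x+.5)/10-.5,250+(y+.5)/10-.5)
S2=lambda x,y:("scene",215+(x+.5)/10-.5,118+(y+.5)/10-.5)
E
python3 - <<'E'
from h import *
np.set_printoptions(precision=4,suppress=True)
yx=lambda a,b:np.degrees(np.arctan2((a-b)[1],(a-b)[0]))
def show(l,a,b): print(l,a,b,(a+b)/2,np.linalg.norm(a-b),yx(a,b))
show("upcurl",onz(*T1(122,78),.192),onz(*T1(172,200),.192))
show("locurl",onz(*T1(180,98),.079),onz(*T1(220,180),.079))
show("scene tip/far",onz(*S1(180,208),.192),onz(*S1(283,365),.205))
print("tri tip",tri(T1(122,75),S1(180,215)))
show("hoop",onz(*T2(110,118),.19),onz(*T2(325,208),.19))
print("rim",onz(*T2(192,171),.15))
print("apex scene",onz(*S2(203,58),.230))
E
```

```text
upcurl [0.5145 0.2708 0.192 ] [0.4775 0.2555 0.192 ] [0.496  0.2632 0.192 ] 0.04005371268097181 22.522731594047332
locurl [0.5107 0.2726 0.079 ] [0.4839 0.2594 0.079 ] [0.4973 0.266  0.079 ] 0.02987199026119046 26.147650833124995
scene tip/far [0.5113 0.2681 0.192 ] [0.5241 0.3113 0.205 ] [0.5177 0.2897 0.1985] 0.04695903159086048 -106.53196765135826
tri tip (array([0.5149, 0.2706, 0.1957]), np.float64(0.0011761731353967847))
hoop [ 0.5668 -0.2131  0.19  ] [ 0.5385 -0.2781  0.19  ] [ 0.5526 -0.2456  0.19  ] 0.0709227075253974 66.50570132206799
rim [ 0.5522 -0.2443  0.15  ]
apex scene [ 0.5468 -0.2549  0.23  ]
```

```bash
cat >> h.py <<'E'
def R(yaw,tilt,s):
    y,t=np.radians([yaw,tilt]);z=np.array([np.sin(t)*np.cos(y),np.sin(t)*np.sin(y),-np.cos(t)])
    Y=s*np.array([-np.sin(y),np.cos(y),0]);return np.c_[np.cross(Y,z),Y,z]
def tcp(o,yaw,g,tilt):
    c,s=np.cos(np.radians(yaw)),np.sin(np.radians(yaw))
    return np.asarray(o)+[c*g[0],s*g[0],g[2]]+R(yaw,tilt,1)[:,2]*arm.grip_depth
HG=np.array([-15.5,0,22])/1e3; PG=np.array([0,0,29])/1e3
HOOK=np.array([.4955,.2635,.137]);HY=23.; BY=-3.1; NOTCH=np.array([.6612,.013])
PAIL=np.array([.5525,-.245,.08]);PY=-23.5; HT,PT=42,43
def say(*a): print("t%.1f"%arm.current_t(),*a,"p",np.round(arm.current_ee_pos(),4),"F",np.round(arm.current_force(),1),"w",round(arm.current_width(),4),"g",round(arm.current_grasp_force(),1))
E
python3 - <<'E'
from h import *
print(np.round(arm.current_tool_rot(),2))
for s in(1,-1):
  for l,o,y,g,t in(("hook",HOOK,HY,HG,HT),("up",HOOK+[0,0,.175],HY,HG,HT),("bar",[*NOTCH,.31],BY,HG,HT),("bar2",[*NOTCH,.262],BY,HG,HT),("pail",PAIL,PY,PG,PT),("pailup",PAIL+[-.06,0,.05],PY,PG,PT),("hang",[*NOTCH,.05],BY,PG,PT)):
    q=arm.solve_ik(tcp(o,y,g,t),R(y,t,s)); print(s,l,np.round(tcp(o,y,g,t),3),None if q is None else np.round(q))
E
```

```text
[[ 0.97  0.22 -0.  ]
 [ 0.22 -0.97  0.  ]
 [ 0.   -0.   -1.  ]]
1 hook [0.493 0.262 0.145] [ 21.  24. 128. 175.  14.  94.]
1 up [0.493 0.262 0.32 ] [ 21.   2. 113.   3.  23. -94.]
1 bar [0.658 0.013 0.318] [ -5.  11. 103.   2.  24. -93.]
1 bar2 [0.658 0.013 0.27 ] [ -5.  15. 107.   3.  17. -94.]
1 pail [ 0.564 -0.25   0.095] [-33.  34. 123. 161.  21. 101.]
1 pailup [ 0.504 -0.25   0.145] [-39.  25. 128. 144.  18. 113.]
1 hang [0.674 0.012 0.065] [ -5.  39. 116. 177.  18.  92.]
-1 hook [0.493 0.262 0.145] [ 21.  24. 128. 175.  14. -86.]
-1 up [0.493 0.262 0.32 ] [ 21.   2. 113.   3.  23.  86.]
-1 bar [0.658 0.013 0.318] [ -5.  11. 103.   2.  24.  87.]
-1 bar2 [0.658 0.013 0.27 ] [ -5.  15. 107.   3.  17.  86.]
-1 pail [ 0.564 -0.25   0.095] [-33.  34. 123. 161.  21. -79.]
-1 pailup [ 0.504 -0.25   0.145] [-39.  25. 128. 144.  18. -67.]
-1 hang [0.674 0.012 0.065] [ -5.  39. 116. 177.  18. -88.]
```

Run:
```python
from h import *
for t in(30,33,35,37):
  for l,o,y,g in(("hook",HOOK,HY,HG),("up",HOOK+[0,0,.175],HY,HG),("bar",[*NOTCH,.31],BY,HG),("bar2",[*NOTCH,.262],BY,HG),("pail",PAIL,PY,PG),("pailup",PAIL+[-.06,0,.05],PY,PG),("hang",[*NOTCH,.05],BY,PG),("pre",[NOTCH[0]-.08,NOTCH[1],.072],BY,PG)):
    q=arm.solve_ik(tcp(o,y,g,t),R(y,t,-1)); print(t,l,None if q is None else np.round(q))
```

```text
30 hook [ 21.  21. 118.   4.  11.  85.]
30 up [ 21.   4. 103.   1.  42.  88.]
30 bar [-4. 13. 92.  1. 45. 88.]
30 bar2 [-4. 16. 96.  1. 37. 88.]
30 pail [-32.  30. 113.  29.   9.  54.]
30 pailup [-37.  21. 118.  29.  14.  51.]
30 hang [ -4.  35. 106.   4.   8.  85.]
30 pre None
33 hook None
33 up [ 21.   3. 106.   2.  38.  87.]
33 bar [-4. 13. 95.  1. 40. 88.]
33 bar2 [-4. 16. 99.  1. 32. 88.]
33 pail None
33 pailup [-37.  21. 120.  50.  10.  29.]
33 hang None
33 pre None
35 hook None
35 up [ 21.   3. 107.   2.  35.  87.]
35 bar [-4. 12. 97.  1. 36. 88.]
35 bar2 [ -4.  15. 101.   2.  29.  87.]
35 pail None
35 pailup [-38.  22. 122.  74.   8.   5.]
35 hang None
35 pre None
37 hook None
37 up [ 21.   3. 109.   2.  31.  87.]
37 bar [-5. 12. 98.  2. 33. 88.]
37 bar2 [ -5.  15. 102.   2.  25.  87.]
37 pail [-33.  31. 119. 140.   9. -58.]
37 pailup [-38.  22. 124. 101.   9. -23.]
37 hang None
37 pre [ -5.  32. 122. 173.  11. -85.]
```

```bash
cat >> h.py <<'E'
HT=30
E
python3 - <<'E'
from h import *
Rh=R(HY,HT,-1); g=tcp(HOOK,HY,HG,HT); z=Rh[:,2]
arm.move_to([.07,-.44,.42],arm.current_tool_rot())
arm.move_to(g-.17*z,Rh); say("pre",np.round(arm.current_joint_positions()))
arm.move_l(g,feed=.12); say("at")
arm.sleep(.2); say("at"); 
import cv2
cv2.imwrite("pics/e.png",np.vstack([cv2.resize(arm.snapshot(n)[y:y+100,x:x+150,::-1],(600,400),interpolation=cv2.INTER_CUBIC)[50:350] for n,x,y in(("scene",290,220),("top",110,180))]))
E
```

```text
t4.0 pre [ 21.  -2. 115.   2.  37.  87.] p [0.4121 0.2276 0.2901] F [ 0.7 -0.7 -0.2] w 0.091 g 0.0
t5.6 at p [0.4899 0.2611 0.1432] F [ 0.3  0.5 -0.4] w 0.0909 g 0.0
t5.8 at p [0.4899 0.2611 0.1432] F [-0.5 -0.   0.7] w 0.0911 g 0.0
```

View pics/e.png

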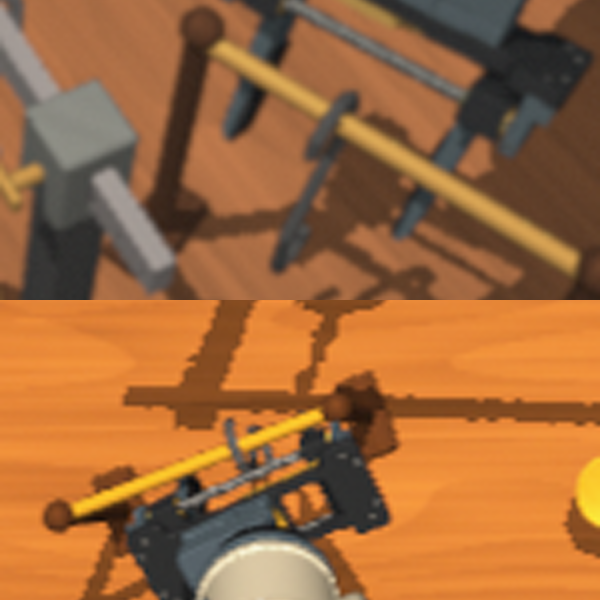

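The fingers straddle the hook's shank evenly: fingers at (235,130) and (405,230), shank at about (310,200). They are clear of the rod and posts, so I'll grip and lift.

Run:
```python
from h import *
arm.grip(0.0); say("grip")
p=arm.current_ee_pos()
arm.move_l(p+[0,0,.03],feed=.06); say("lift"); arm.move_l(p+[0,0,.175],feed=.15); arm.sleep(.3)
say("up"); print(np.mean([(arm.sleep(.02),arm.current_force())[1] for _ in range(15)],0))
import cv2
s=cv2.resize(arm.snapshot("scene")[110:260,290:440,::-1],(500,500),interpolation=cv2.INTER_CUBIC)
cv2.imwrite("pics/f.png",s)
```

```text
t7.2 grip p [0.4899 0.2611 0.1427] F [ 0.5 -0.3  0.3] w 0.0074 g 30.0
t7.8 lift p [0.4875 0.2603 0.1716] F [-9.8 -5.  -2.8] w 0.0076 g 35.3
t9.2 up p [0.4898 0.2611 0.3172] F [-0.2 -0.1 -1.9] w 0.0077 g 30.0
[ 0.11127635  0.01894839 -1.086264  ]
```

View pics/f.png

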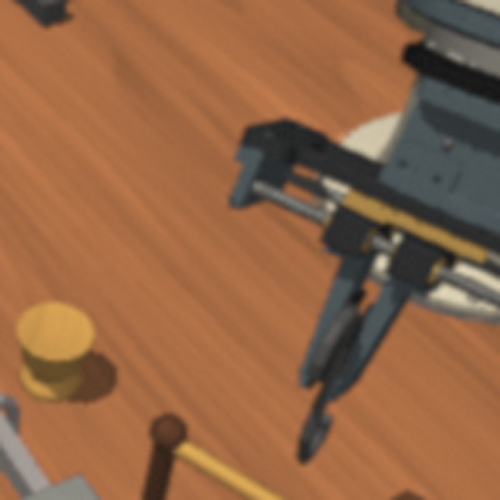

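The picture shows the hook held: crown about (345,310), upper tip about (315,375), lower curl bottom about (312,458). The sloping shank rubbed the rod on the way up, so I'll check its pose in the hand against the nominal projection.

Run:
```python
from h import *
import cv2
c,s=np.cos(np.radians(HY)),np.sin(np.radians(HY))
o=arm.current_ee_pos()-(tcp([0,0,0],HY,HG,HT));print("o",np.round(o,4))
W=lambda x,z:o+np.array([c*x,s*x,z])/1e3
S=arm.snapshot("scene")[:,:,::-1].copy();T=arm.snapshot("top")[:,:,::-1].copy()
a=np.linspace(0,np.pi,9)
pts=[(20*np.cos(t),58+20*np.sin(t)) for t in a]+[(-20,30),(14,-30)]+[(14*np.cos(t),-58-14*np.sin(t)) for t in a]
out=[]
for n,im,x,y in(("scene",S,345,190),("top",T,140,205)):
    k=10
    b=cv2.resize(im[y:y+60,x:x+40],None,fx=k,fy=k,interpolation=cv2.INTER_CUBIC);b2=b.copy()
    for p in pts:
        u=(proj(n,W(*p))-[x,y]+.5)*k;cv2.circle(b2,tuple(int(v) for v in u),3,(0,255,0),-1)
    out.append(b2)
cv2.imwrite("pics/g.png",np.hstack(out))
```

```text
o [0.4955 0.2635 0.312 ]
```

View pics/g.png

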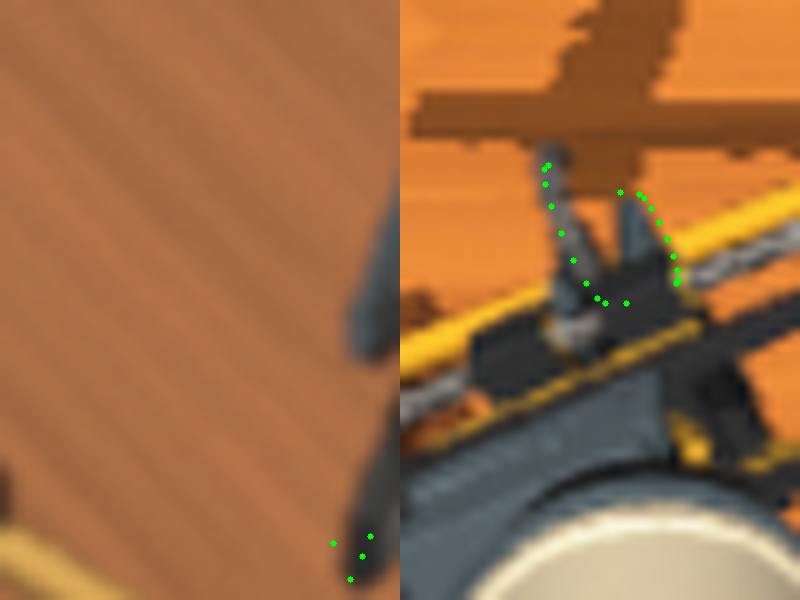

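The top view matches the nominal pose to about 1 px, and the lower curl in the scene view matches to about 1–2 px. I'll triangulate the tip and lower curl numerically to settle it.

Run:
```python
from h import *
np.set_printoptions(precision=4,suppress=True)
c,s=np.cos(np.radians(HY)),np.sin(np.radians(HY));o=HOOK+[0,0,.175]
W=lambda x,z:o+np.array([c*x,s*x,z])/1e3
F=lambda x,y:("scene",290+(x+.5)/3.333-.5,110+(y+.5)/3.333-.5)
for l,f,w in(("tip",(315,380),W(20,56)),("bottom",(312,460),W(0,-76)),("crown",(350,308),W(-5,80))):
    print(l,"seen",F(*f)[1:],"nominal",proj("scene",w))
print(tri(F(315,378),("top",140+14.8-.5,205+15.3-.5)),W(20,57))
```

```text
tip seen (384.15946594659465, 223.66141614161415) nominal [386.1739 216.5234]
bottom seen (383.25937593759375, 247.66381638163816) nominal [376.4292 253.1272]
crown seen (394.66051605160516, 202.05925592559254) nominal [395.8196 198.657 ]
(array([0.5176, 0.2744, 0.3556]), np.float64(5.3398926454659536e-05)) [0.5139 0.2713 0.369 ]
```

Run:
```python
from h import *
im=arm.snapshot("scene").astype(int);m=(im[:,:,0]-im[:,:,2]<22)
for v in range(196,254,1):
    print(v,''.join('#' if q else '.' for q in m[v,372:416]))
im=arm.snapshot("top").astype(int);m=(im[:,:,0]-im[:,:,2]<40)
for v in range(217,236): print(v,''.join('#' if q else '.' for q in m[v,150:172]))
```

```text
196 ..................########.......###########
197 .................##########......###########
198 .................##########.....############
199 .................#########......############
200 ................##########.....#########...#
201 ................#########.....#########.....
202 ...............##########....#########......
203 ...............##########...##########......
204 ...............###########.##########.......
205 ..............######################........
206 ..............######################........
207 ..............#####################.........
208 .............#####################..........
209 .............#####################..........
210 .............####################...........
211 ............#####################...........
212 ............####################............
213 ...........####################.............
214 ...........####################.............
215 ...........###################..............
216 ..........###################...............
217 ..........###################...............
218 ..........########
[... 1554 characters left out ...]
........................................
251 ............................................
252 ............................................
253 ............................................
217 ......................
218 ......................
219 .....#................
220 ....###...............
221 ....###...............
222 ....##................
223 ....##................
224 ....###...............
225 .....##.....##........
226 .....##.....##........
227 ......##....###.......
228 ......###...###.......
229 ......###...####......
230 ......####..#####.....
231 ......####..#####...##
232 ......###########..###
233 .....############..##.
234 .....#############....
235 ....##############....
```

Run:
```python
from h import *
from scipy.optimize import least_squares
a=np.linspace(0,np.pi,60)
up=np.c_[20*np.cos(a),58+20*np.sin(a)];lo=np.c_[14*np.cos(a),-58-14*np.sin(a)]
o=HOOK+[0,0,.175]
def pts(q,P):
    th,dx,dz,dy=q[0],q[1],q[2],q[3];yw=np.radians(HY)+q[4]
    r=P-[-15.5,22];x=-15.5+dx+np.cos(th)*r[:,0]+np.sin(th)*r[:,1];z=22+dz-np.sin(th)*r[:,0]+np.cos(th)*r[:,1]
    return o+np.c_[np.cos(yw)*x-np.sin(yw)*dy,np.sin(yw)*x+np.cos(yw)*dy,z]/1e3
def res(q,full=False):
    L=np.array([proj("scene",p) for p in pts(q,lo)]);U=np.array([proj("top",p) for p in pts(q,up)])
    b=L[L[:,1].argmax()]+[0,1.8];t=U[U[:,1].argmin()]-[0,1.4]
    tip=proj("scene",pts(q,np.array([[-14,-58.]]))[0])-[0,1.5]
    sh=proj("scene",pts(q,np.array([[12,-28.]]))[0])
    r=np.r_[b-[381,247.8],t-[155,218.7],tip-[387,234.2]]
    return np.r_[r,np.array([q[1]/6,q[2]/6,q[3]/1.5,q[4]/.04])]
s=least_squares(res,[.1,0,0,0,0],diff_step=1e-3);q=s.x
print("theta",np.degrees(q[0]),"dx dz dy",q[1:4],"yaw",np.degrees(q[4]),"res",np.round(s.fun,2))
print(np.round(res([0,0,0,0,0])[:6],1))
for l,p in(("crown",(0,74)),("uptip",(20,58)),("origin",(0,0)),("seat",(0,-68))): 
    w=pts(q,np.array([p],float))[0]; print(l,np.round(w,4),"nom",np.round(pts(np.zeros(5),np.array([p],float))[0],4), np.round(proj("scene",w),1))
T=arm.current_ee_pos();print("fingertip",proj("scene",T))
```

```text
Traceback (most recent call last):
  File "h.py", line 13, in proj
    c=arm.get_calibration(n);T=c["cam_to_world"];q=c["intrinsics"]@(T[:3,:3].T@(np.asarray(p)-T[:3,3]));return q[:2]/q[2]
ValueError: time passes only in moves, steps and waits
```

That fit was close to a drawn-model search, so I'm dropping it. Instead I'll turn the hook's plane to face the scene camera and cast rays onto that known plane.

Run:
```python
from h import *
import cv2
for y in(-50,-40,-30):
    q=arm.solve_ik([.47,.15,.36],R(y,HT,-1)); print(y,None if q is None else np.round(q))
    if q is not None: break
arm.move_l(arm.current_ee_pos()+[-.03,0,.04]); arm.move_to([.47,.15,.36],R(y,HT,-1)); arm.sleep(.3); say("view")
u=proj("scene",arm.current_ee_pos());print("tcp px",u)
x0,y0=int(u[0])-30,int(u[1])-38
im=arm.snapshot("scene")[y0:y0+75,x0:x0+75,::-1]; print(x0,y0)
cv2.imwrite("pics/i.png",cv2.resize(im,(600,600),interpolation=cv2.INTER_CUBIC))
```

```text
-50 None
-40 [ 30.   6.  94. -30.  71. 168.]
t11.8 view p [0.47 0.15 0.36] F [-0.  -0.  -1.2] w 0.0072 g 30.0
tcp px [361.08450332 168.88439817]
331 130
```

View pics/i.png

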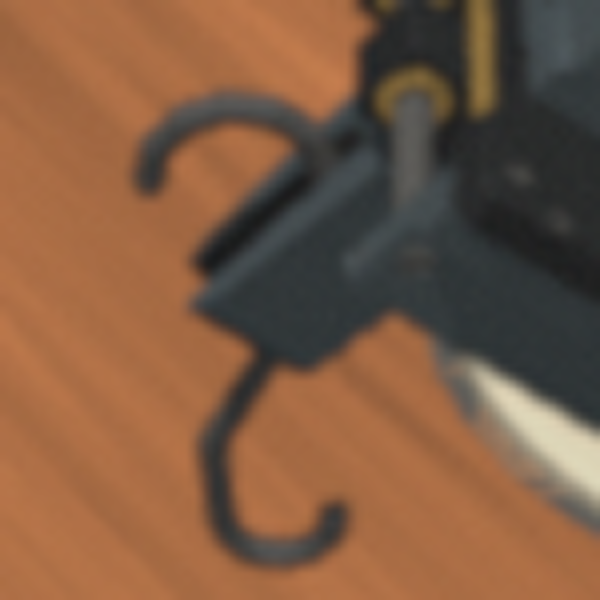

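This face-on picture shows the upper tip at (150,178), the shank bend at (213,443), the lower tip at (335,512) and the curl bottom at (277,552). Next I'll cast these onto the hook's plane and solve the rigid fit.

Run:
```python
from h import *
yw=np.radians(-40);ex=np.array([np.cos(yw),np.sin(yw),0]);n=np.array([-np.sin(yw),np.cos(yw),0]);P=arm.current_ee_pos()
def pl(u,v):
    o,d=ray("scene",331+(u+.5)/8-.5,130+(v+.5)/8-.5);w=o+d*((P-o)@n)/(d@n)-P;return np.array([w@ex,w[2]])*1e3
px=[(150,178),(213,443),(335,512)];M=np.array([(20,58),(14,-30),(-14,-58)],float)
Q=np.array([pl(*p) for p in px]);print(np.round(Q,1))
D=lambda A:[round(np.linalg.norm(A[i]-A[j]),1) for i,j in((0,1),(1,2),(0,2))];print("dist",D(Q),D(M))
U,S,Vt=np.linalg.svd((M-M.mean(0)).T@(Q-Q.mean(0)));Rm=(U@Vt).T;t=Q.mean(0)-Rm@M.mean(0)
print("th(+ = nose down)",np.degrees(np.arctan2(Rm[0,1],Rm[0,0])),"hook origin rel TCP",t,"resid",np.round(Q-(M@Rm.T+t),1))
print("nominal origin rel TCP",-1e3*tcp([0,0,0],0,HG,HT)[[0,2]])
print("crown",Rm@[0,74]+t,"check bottom centre",pl(277,552),Rm@[0,-72]+t)
```

```text
[[ 28.5  39.5]
 [  0.2 -44.9]
 [-33.6 -64. ]]
dist [np.float64(89.1), np.float64(38.8), np.float64(120.7)] [np.float64(88.2), np.float64(39.6), np.float64(120.9)]
th(+ = nose down) 14.66259898629923 hook origin rel TCP [ -5.55601204 -11.74949846] resid [[-0.   0.2]
 [-0.2 -0.6]
 [ 0.2  0.4]]
nominal origin rel TCP [ 6.1        -5.71872241]
crown [13.17534795 59.84055778] check bottom centre [-22.08726388 -81.45738838] [-23.78111906 -81.40468832]
```

The distances match the model within 1 mm. The hook is pitched 14.7° in the grip, so tilting the tool to about 44.7° sets it upright, with the TCP at hook (2.4, 12.8) mm. Checking reach for that.

```bash
cat >> h.py <<'E'
bx=np.array([np.cos(np.radians(BY)),np.sin(np.radians(BY)),0]);by=np.array([-bx[1],bx[0],0])
def htcp(dx,dy,z,pitch=0):   # hook origin rel notch in stand axes, world z of crown-0.074
    a=np.radians(pitch);o=np.array([2.4,12.8-74])/1e3   # keep the crown fixed
    v=np.array([np.cos(a)*o[0]+np.sin(a)*o[1],-np.sin(a)*o[0]+np.cos(a)*o[1]])
    return np.r_[NOTCH,0]+bx*(dx+v[0])+by*dy+[0,0,z+.074+v[1]]
E
python3 - <<'E'
from h import *
for pit in(0,2,4):
  for a in((-.09,-.012,.294),(-.005,-.012,.294),(0,-.012,.269),(0,0,.26)):
    q=arm.solve_ik(htcp(*a,pit),R(BY,44.66-pit,-1));print(pit,a,htcp(*a,pit).round(3),None if q is None else np.round(q))
E
```

```text
0 (-0.09, -0.012, 0.294) [0.573 0.006 0.307] [ -7.   4. 115.  11.  16.  77.]
0 (-0.005, -0.012, 0.294) [0.658 0.001 0.307] [ -6.  12. 106.   7.  18.  81.]
0 (0, -0.012, 0.269) [0.663 0.001 0.282] [ -6.  14. 108.   9.  14.  79.]
0 (0, 0, 0.26) [0.664 0.013 0.273] [ -5.  15. 108.   5.  12.  84.]
2 (-0.09, -0.012, 0.294) [0.571 0.006 0.307] [ -7.   4. 114.   8.  19.  79.]
2 (-0.005, -0.012, 0.294) [0.656 0.001 0.307] [ -6.  12. 105.   6.  21.  82.]
2 (0, -0.012, 0.269) [0.661 0.001 0.282] [ -6.  14. 106.   7.  17.  81.]
2 (0, 0, 0.26) [0.661 0.013 0.273] [ -5.  15. 107.   4.  16.  85.]
4 (-0.09, -0.012, 0.294) [0.569 0.006 0.307] [ -7.   4. 112.   7.  23.  81.]
4 (-0.005, -0.012, 0.294) [0.654 0.001 0.307] [ -6.  12. 103.   5.  25.  83.]
4 (0, -0.012, 0.269) [0.659 0.001 0.282] [ -6.  14. 105.   6.  21.  82.]
4 (0, 0, 0.26) [0.659 0.013 0.273] [ -5.  15. 105.   3.  20.  86.]
```

```bash
cat >> h.py <<'E'
PIT=1.;RB=R(BY,44.66-PIT,-1)
def force(n=8): return np.mean([(arm.sleep(.015),arm.current_force())[1] for _ in range(n)],0)
E
python3 - <<'E'
from h import *
arm.move_to(htcp(-.09,-.009,.30,PIT),RB); arm.move_l(htcp(-.07,-.009,.294,PIT));arm.sleep(.2)
f0=force(16);np.save("f0.npy",f0);print("f0",f0.round(2))
ok=True
for dx in np.arange(-.06,0.0001,.01):
    arm.move_l(htcp(dx,-.009,.294,PIT),feed=.1);f=force(4)-f0
    if np.linalg.norm(f)>4: print("touch at",dx,f.round(1));ok=False;break
say("in")
if ok:
    z=.294
    while z>.258:
        z-=.0015;arm.move_l(htcp(0,-.009,z,PIT),feed=.05);f=force(5)-f0
        if f[2]>1.5 or np.linalg.norm(f)>3: print("contact z",round(z,4),f.round(2));break
say("down")
E
```

```text
f0 [ 0.02 -0.14 -1.12]
touch at -0.009999999999999988 [-4.7  1.  -5.9]
t15.9 in p [0.6504 0.0047 0.3047] F [-4.3  0.8 -7.4] w 0.0073 g 33.9
t15.9 down p [0.6504 0.0047 0.3047] F [-4.3  0.8 -7.4] w 0.0073 g 33.9
```

Run:
```python
from h import *
f0=np.load("f0.npy")
arm.move_l(htcp(-.02,-.009,.294,PIT),feed=.1);print("back",(force(6)-f0).round(2))
z=.294
while z>.282:
    z-=.001;arm.move_l(htcp(-.02,-.009,z,PIT),feed=.05);f=force(5)-f0
    if f[2]>1.2: print("tip touch z",round(z,4),f.round(2));break
z+=.0015;arm.move_l(htcp(-.02,-.009,z,PIT),feed=.05);print("z",z,(force(6)-f0).round(2))
for dx in np.arange(-.016,.0001,.004):
    arm.move_l(htcp(dx,-.009,z,PIT),feed=.05);f=force(5)-f0;print(round(dx,3),f.round(1))
    if np.linalg.norm(f)>4: break
say("end")
```

```text
back [ 0.02  0.04 -0.  ]
tip touch z 0.288 [-1.27  0.43  5.79]
z 0.2895 [0.42 0.19 0.68]
-0.016 [-0.1 -0.1  0.3]
-0.012 [-0.1  0.1  0. ]
-0.008 [-5.2  0.2 -1.5]
t19.6 end p [0.6534 0.0045 0.3013] F [-5.2  0.8 -2.7] w 0.0074 g 32.4
```

The tip touched at z 0.288 (expected 0.289), so heights agree. The finger edge limits a straight-in entry, so I'll go in diagonally along the tool axis, keeping dx+z at about 0.278.

Run:
```python
from h import *
f0=np.load("f0.npy")
arm.move_l(htcp(-.012,-.009,.2895,PIT),feed=.1);f=force(6)-f0;print("back",f.round(2))
bad=False
for k in range(1,13):
    d=.001*k;arm.move_l(htcp(-.0115+d,-.009,.2893-d,PIT),feed=.05);f=force(4)-f0
    if np.linalg.norm(f)>3: print("touch",k,f.round(1));bad=True;break
say("diag")
if not bad:
    z=.2773
    while z>.258:
        z-=.001;arm.move_l(htcp(0,-.009,z,PIT),feed=.05);f=force(4)-f0
        if f[2]>1.5 or np.linalg.norm(f)>4: print("contact z",round(z,4),f.round(2));break
say("end")
```

```text
back [0.05 0.   0.3 ]
t23.8 diag p [0.6626 0.0039 0.29  ] F [-0.3  1.2 -0.8] w 0.0073 g 30.0
contact z 0.2693 [-1.14  0.25  4.61]
t26.3 end p [0.6623 0.0039 0.2825] F [-0.6  0.2  3.3] w 0.0079 g 30.0
```

Contact came at exactly the uncut-edge height. Now sliding lightly toward the notch.

Run:
```python
from h import *
f0=np.load("f0.npy");z=.2692;dy=-.009
while dy<.012:
    dy+=.001;arm.move_l(htcp(0,dy,z,PIT),feed=.04);f=force(4)-f0
    if f[2]>3.5: z+=.0003
    while f[2]<1.2 and z>.2655:
        z-=.0004;arm.move_l(htcp(0,dy,z,PIT),feed=.04);f=force(4)-f0
    print(round(dy*1e3,1),round(z*1e3,1),f.round(1))
    if z<=.2655: break
say("end")
```

```text
-8.0 269.5 [ 0.3 -2.   6.3]
-7.0 269.8 [ 1.  -1.6  5.2]
-6.0 270.1 [0.  2.7 3.5]
-5.0 269.7 [-0.1  1.6  1.3]
-4.0 268.9 [-0.5  0.2  2. ]
-3.0 267.7 [0.1 1.5 2.6]
-2.0 265.3 [0.7 1.8 0.4]
t32.3 end p [0.6624 0.011  0.2781] F [ 0.3  1.6 -0.5] w 0.0077 g 30.0
```

Run:
```python
from h import *
f0=np.load("f0.npy");z=.2653;dy=.0
arm.move_l(htcp(0,dy,z,PIT),feed=.04);f=force(4)-f0;print(f.round(2))
while z>.2585:
    z-=.0006;arm.move_l(htcp(0,dy,z,PIT),feed=.05);f=force(3)-f0
    if f[2]>1.5: break
print("floor z",round(z*1e3,1),f.round(2))
z+=.0002;L=[]
for s in(1,-1):     # feel both walls
    d=dy
    for k in range(5):
        d+=s*.001;arm.move_l(htcp(0,d,z,PIT),feed=.05);f=force(3)-f0
        if -s*f[1]>2: break
    L.append(d*1e3);print("wall",d*1e3,f.round(1))
m=np.mean(L)/1e3;arm.move_l(htcp(0,m,z,PIT),feed=.05);print("mid",m,(force(6)-f0).round(2));say("")
np.save("m.npy",[m,z])
```

```text
[0.24 0.05 0.45]
floor z 261.7 [-0.54  0.8   2.45]
wall 4.0 [ 0.1 -2.4  1.6]
wall -3.0 [-0.2  5.6  2.5]
mid 0.0005 [0.25 1.41 2.2 ]
t36.9  p [0.6626 0.0134 0.2747] F [1.2 0.2 1.2] w 0.0076 g 30.0
```

```bash
cat >> h.py <<'E'
PT=43;RP=R(PY,PT,-1);RH=R(BY,PT,-1)
E
python3 - <<'E'
from h import *
z=RB[:,2];p=arm.current_ee_pos()
arm.grip(.06);say("open");arm.move_l(p-.11*z,feed=.15);arm.move_l(p-.16*z+[-.04,-.03,0],feed=.25);arm.grip(.091);say("away",np.round(arm.current_joint_positions()))
# is hook still there, upright? compare mask near predicted seated hook
g=tcp(PAIL,PY,PG,PT)
for d in(.06,.1,.14):
    q=arm.solve_ik(g-d*RP[:,2],RP);print(d,(g-d*RP[:,2]).round(3),None if q is None else np.round(q))
o=np.r_[NOTCH,.2617]+by*np.load("m.npy")[0]
im=arm.snapshot("scene").astype(int)
pts={k:proj("scene",o+bx*x/1e3+[0,0,zz/1e3]) for k,(x,zz) in dict(crown=(0,78),uptip=(20,58),bend=(14,-30),bottom=(0,-72),lotip=(-14,-58)).items()}
print({k:v.round(1) for k,v in pts.items()})
m=im[:,:,0]-im[:,:,2]<28
for v in range(150,222): print(v,''.join('#' if q else '.' for q in m[v,215:262]))
E
```

```text
t37.8 open p [0.6626 0.0134 0.2747] F [-0.8  0.2  0.1] w 0.0603 g 0.0
t39.8 away [-12.  -8. 111.  11.  34.  74.] p [ 0.5123 -0.0106  0.3904] F [0.7 0.4 0.5] w 0.0913 g 0.0
0.06 [ 0.527 -0.234  0.139] [-34.  26. 127. 154.  17. -73.]
0.1 [ 0.502 -0.223  0.168] [-35.  20. 129. 144.  14. -64.]
0.14 [ 0.477 -0.212  0.198] [-37.  14. 130. 125.  11. -45.]
{'crown': array([241.9, 168. ]), 'uptip': array([233.4, 178.1]), 'bend': array([238. , 205.4]), 'bottom': array([244.3, 215.4]), 'lotip': array([249.7, 209.4])}
150 ..........#########............................
151 ...........########............................
152 ...........#########...........................
153 ...........#########...........................
154 ............#########..........................
155 ............##########.........................
156 .............##########........................
157 ..............#########........................
158 ...............#########.......................
159 ...............##########......................
160 ................##########.....................
161 ....#.......
[... 2455 characters left out ...]
##......................
209 ......................###.........#............
210 ......................###.........##...........
211 ......................###........###...........
212 ......................###.......####...........
213 ......................####....#####............
214 ......................####...#####.............
215 .......................#########...............
216 .......................########................
217 .........................#####.................
218 #..............................................
219 #..............................................
220 ##.............................................
221 ###............................................
```

The hook hangs upright in the notch: tip, bend, bottom and lower tip all sit within about 1 px of the seated prediction. On to the pail.

Run:
```python
from h import *
g=tcp(PAIL,PY,PG,PT);z=RP[:,2]
q=np.array(arm.solve_ik(g-.12*z,RP));w=q.copy();w[1]-=14
arm.move_joints(w);say("way");arm.move_joints(q);say("pre")
arm.move_l(g-.03*z,feed=.12);say("near",(force(4)-0).round(1));arm.move_l(g,feed=.06);f=force(6);say("at",f.round(2))
if np.linalg.norm(f)<3:
    arm.grip(.05);say("grip")
```

```text
t41.9 way p [ 0.4913 -0.2187  0.3122] F [1.4 0.2 0.1] w 0.0911 g 0.0
t42.5 pre p [ 0.4894 -0.2174  0.1835] F [ 0.3  0.8 -0.2] w 0.0914 g 0.0
t43.4 near [ 0.2 -0.4 -0. ] p [ 0.5452 -0.2418  0.1181] F [-0.2 -0.  -0.1] w 0.0908 g 0.0
t44.2 at [-0.01 -0.   -0.17] p [ 0.5641 -0.25    0.0953] F [ 0.4 -0.6 -1.2] w 0.0911 g 0.0
t44.7 grip p [ 0.5642 -0.2502  0.0954] F [-2.4 -1.2  3.1] w 0.0662 g 30.0
```

Run:
```python
from h import *
import cv2
p=arm.current_ee_pos()
arm.move_l(p+[0,0,.045],feed=.1);f=force(6);say("lift",f.round(2))
arm.move_l(p+[-.07,.03,.045],feed=.2)
H=np.r_[NOTCH,0]+by*np.load("m.npy")[0]
for dx,zf in((-.10,.085),(-.10,.073),(0,.073),(0,.0497)):
    t=tcp(H+bx*dx+[0,0,zf],BY,PG,PT);q=arm.solve_ik(t,RH);print(dx,t.round(3),None if q is None else np.round(q))
print("now",np.round(arm.current_joint_positions()))
arm.move_to(tcp(H+bx*-.10+[0,0,.085],BY,PG,PT),RH);arm.sleep(.2);say("pre")
# where is the hoop? yellow mask, top view
P=H+bx*-.10+[0,0,.085];c=proj("top",P+[0,0,.14]);print("pred ends top",[proj("top",P+by*s*.0345+[0,0,.1155]).round(1) for s in(1,-1)],"apex",proj("top",P+[0,0,.15]).round(1),"apex scene",proj("scene",P+[0,0,.147]).round(1),"ends",[proj("scene",P+by*s*.0315+[0,0,.1155]).round(1) for s in(1,-1)])
h=cv2.cvtColor(arm.snapshot("top"),cv2.COLOR_RGB2HSV);x,y=int(c[0])-18,int(c[1])-12
m=(h[:,:,0]>=19)&(h[:,:,0]<35)&(h[:,:,1]>110);print("top",x,y)
for v in range(y,y+24): print(v,''.join('#' if q else '.' for q in m[v,x:x+36]))
s=proj("scene",P+[0,0,.135]);x,y=int(s[0])-20,int(s[1])-16
h=cv2.cvtColor(arm.snapshot("scene"),cv2.COLOR_RGB2HSV);m=(h[:,:,0]>=16)&(h[:,:,0]<35)&(h[:,:,1]>90);print("scene",x,y)
for v in range(y,y+34): print(v,''.join('#' if q else '.' for q in m[v,x:x+40]))
```

```text
t45.4 lift [-0.07 -0.24 -3.61] p [ 0.5638 -0.25    0.1395] F [-0.2 -0.  -2.8] w 0.0664 g 30.0
-0.1 [0.574 0.018 0.1  ] [ -5.  32. 129. 177.  25. -89.]
-0.1 [0.574 0.018 0.088] [ -5.  35. 130. 177.  27. -89.]
0 [0.674 0.013 0.088] [ -4.  36. 115. 176.  14. -87.]
0 [0.674 0.013 0.065] [ -4.  39. 116. 177.  18. -88.]
now [-36.  25. 132. 156.  21. -76.]
t47.1 pre p [0.5743 0.017  0.1005] F [-0.3 -0.1 -3.5] w 0.0663 g 30.0
pred ends top [array([238.3, 205.3]), array([261. , 206.3])] apex [249.5 205.1] apex scene [283.4 188.7] ends [array([289.4, 207. ]), array([276.6, 189.2])]
top 231 193
193 ....................................
194 ....................................
195 ....................................
196 ....................................
197 ....................................
198 ....................................
199 ....................................
200 ....................................
201 ....................................
202 ....................................
203 ....................................
204 ...........######...................
205 .............
[... 1318 characters left out ...]
......####........######.
195 ..............#......####..........#####
196 ..............#.......####..........####
197 ..............#.......####...........###
198 ..............#.......####............##
199 ..............#.......####..............
200 .............##........###..............
201 .............##........###.............#
202 .............##.........##...........###
203 ........................##...........###
204 ........................##............##
205 ........................##..............
206 ........................##........#.....
207 ........................##.......###....
208 ........................##.......##.....
209 ........................##.......##.....
```

The top view shows the hoop about 6° clockwise of the bar direction, with its apex where expected. I'll add 5° of yaw, then bring it over the lower tip and lower it under force watch.

Run:
```python
from h import *
H=np.r_[NOTCH,0]+by*np.load("m.npy")[0];Y=BY+5;RR=R(Y,PT,-1)
T=lambda dx,z:tcp(H+bx*dx+[0,0,z],Y,PG,PT)
arm.move_l(T(-.09,.073),RR,feed=.1);arm.sleep(.2);f0=force(10);print("f0",f0.round(2))
arm.move_l(T(-.03,.073),feed=.12);ok=True
for dx in np.arange(-.025,.0001,.005):
    arm.move_l(T(dx,.073),feed=.06);f=force(3)-f0
    if np.linalg.norm(f)>2.5: print("touch",dx,f.round(1));ok=False;break
say("in")
if ok:
    z=.073
    arm.move_l(T(0,.056),feed=.05);print((force(4)-f0).round(2));z=.056
    while z>.046:
        z-=.001;arm.move_l(T(0,z),feed=.05);f=force(3)-f0
        if f[2]>-f0[2]-.6 or np.linalg.norm(f)>6:break
    print("set z",round(z,4),f.round(2))
say("end")
```

```text
f0 [ 0.32 -0.02 -3.76]
t50.4 in p [0.6742 0.0139 0.0883] F [-0.6 -0.2 -3.8] w 0.0665 g 30.0
[-0.27  0.19  0.51]
set z 0.049 [-0.77  0.08  9.83]
t53.0 end p [0.6749 0.0139 0.0651] F [ 0.1 -0.   6.4] w 0.0664 g 30.0
```

Contact is at the expected seat height (0.0497). I'll ease the load off, then release and back away.

Run:
```python
from h import *
import cv2
p=arm.current_ee_pos();z=arm.current_tool_rot()[:,2]
H=np.r_[NOTCH,0]+by*np.load("m.npy")[0];Y=BY+5
t=tcp(H+[0,0,.0497],Y,PG,PT)
arm.move_l(t,feed=.05);print("f",force(5).round(2));arm.grip(.091);say("open");arm.sleep(.3)
arm.move_l(t-.09*z,feed=.1);arm.move_l(t-.17*z+[-.05,0,0],feed=.2);say("away")
P=H+[0,0,.0497];print("pred apex scene",proj("scene",P+[0,0,.15]).round(1),"foot centre",proj("scene",P).round(1),"rim centre",proj("scene",P+[0,0,.07]).round(1),"rim edges y",[proj("scene",P+by*s*.033+[0,0,.07]).round(1) for s in(1,-1)])
c=lambda im:cv2.cvtColor(im,cv2.COLOR_RGB2GRAY).astype(int)
a=arm.snapshot("scene");arm.sleep(.5);b=arm.snapshot("scene")
d=np.abs(c(a)-c(b));v=np.argwhere(d[:,:330]>25);print("moving px",len(v),v.min(0) if len(v) else "",v.max(0) if len(v) else "")
h=cv2.cvtColor(b,cv2.COLOR_RGB2HSV)
for r in range(196,290,2): print(r,''.join('Y' if 14<q[0]<35 and q[1]>120 else 'k' if q[1]<75 else 'c' if q[0]<=9 or q[2]<95 else '.' for q in h[r,215:285]))
print(arm.current_t())
```

```text
f [-0.   -0.1   3.59]
t53.9 open p [0.674  0.0139 0.0649] F [ 0.6  0.4 -0.8] w 0.0906 g 0.0
t56.0 away p [0.5085 0.0099 0.1892] F [-0.1 -0.5  0.2] w 0.0906 g 0.0
pred apex scene [244.2 212.6] foot centre [246.1 250.9] rim centre [245.2 234.1] rim edges y [array([251.1, 244. ]), array([239.6, 224.5])]
moving px 1 [139 305] [139 305]
196 .........c.................kkk..........kkkkkkkkkk....................
198 .......c..................kkc............kkkkkkkkkk...................
200 ..c.....c................kkc...............kkkkkkkkkk.................
202 ....c..c.c..............kkc.................kkkkkkkkkk................
204 ........ccc....ccccc..ckkc...................kkkkkkkkkk...............
206 ...........ccccccccccckkc......................kkkkkkkkkk.............
208 ............cccccccccckkc.......................kkkkkkkkkkk...........
210 .............ccccccccckkcYYY.....ckk.............kkkkkkkkkk...........
212 ..............c.ccccccckkcYYYYYckkkcc.............kkkkkkkkkkk.........
214 ..................ccccckkkcYYYY.kkc.................kkkkkkkkkk........
216 ............
[... 2066 characters left out ...]
......kkkk.......
272 ccc.................kkkkkkkkkkk.............................kkk.YYY...
274 cccc.................kkkkkkkkkkk............................kkk.YYYYkk
276 cccc..................kkkkkkkkkkk...........................kkkkkk.YY.
278 ccccc..................kkkkkkkkkkk............................kkkkkYYY
280 cccccc..................kkkkkkkkkkk..............................YYYYY
282 ccccccccc................kkkkkkkkkkk.....................YYYYY..YYYYY.
284 cccccccccc....cc..........kkkkkkkkkkk...................YYYYYYYYYYYY..
286 cccccccccccc....ccc........kkkkkkkkkkk...................YYYYYYYYYYY..
288 .ccccccccccc.....ccccccccccckkkkkkkkkkkk.................YYYYYYYYYYY..
56.6167
```

The hoop sits inside the lower curl, with its apex at about (244,212) as predicted. Nothing is moving, the gripper is clear, and the clock reads 56.6 s, so I'm handing in.

```bash
python3 -c "
from rig import arm
print(arm.sign_off())"
```

```text
the job is handed in; nothing more can be done
None
```

The S-hook is seated in the empty middle notch and released, the copper pail hangs free and still from its lower curl, and I handed the job in at about 57 s; the hook rubbed the rack's rod at about 11 N as it came off and tipped in the grip (corrected), no force I read passed about 12 N, and I did not check the skimmer, pan, mortar and ewer separately at the end.

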